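# Put the stacked lids back on the metal jars

### The job

The four open metal jars hold clean swabs and small parts for the next operation, and their lids are piled in one stack on the bench. Take the stack apart and close every jar with the lid made for it, each lid slipped fully down until it sits level on the rim. Leave the jars standing where they are and do not knock over the blue-capped glass vial among them.

Things in the scene. Friction and masses are not known exactly. Their poses are not given: they have to be found in the camera images.
- lid_a: The largest lid: round, flat-topped brushed-metal slip-over lid, 60 mm outside diameter, 15 mm tall, about 66 g, open below (skirt 2 mm thick, 12 mm deep and 56 mm wide inside). At the start the bottom one of the stack; the lids lie open side down one on another, off centre by up to 2 mm. Origin: centre of its lower edge; z up, its top 15 mm above. Grip it round the skirt from above.
- lid_b: The second largest lid: round, flat-topped brushed-metal slip-over lid, 50 mm outside diameter, 15 mm tall, about 54 g, open below (skirt 2 mm thick, 12 mm deep and 46 mm wide inside). At the start second from the bottom; the lids lie open side down one on another, off centre by up to 2 mm. Origin: centre of its lower edge; z up, its top 15 mm above. Grip it round the skirt from above.
- lid_c: The third largest lid: round, flat-topped brushed-metal slip-over lid, 40 mm outside diameter, 15 mm tall, about 42 g, open below (skirt 2 mm thick, 12 mm deep and 36 mm wide inside). At the start third from the bottom; the lids lie open side down one on another, off centre by up to 2 mm. Origin: centre of its lower edge; z up, its top 15 mm above. Grip it round the skirt from above.
- lid_d: The smallest lid: round, flat-topped brushed-metal slip-over lid, 30 mm outside diameter, 15 mm tall, about 30 g, open below (skirt 2 mm thick, 12 mm deep and 26 mm wide inside). At the start the top one; the lids lie open side down one on another, off centre by up to 2 mm. Origin: centre of its lower edge; z up, its top 15 mm above. Grip it round the skirt from above.
- jar_a: The largest jar: open straight round brushed-metal jar, 53 mm outside diameter, 50 mm tall, with a few square white swabs in it; loose, about 270 g. Its top 6 mm narrow to 49 mm at the rim; lid_a slips over it with 1.5 mm play all round. Origin: centre of its underside; z up, rim 50 mm above. With lid_a fully on (its top on the rim) the lid's lower edge is 38 mm above the jar's underside.
- jar_b: The second largest jar: open straight round brushed-metal jar, 43 mm outside diameter, 45 mm tall, with white plastic pins in it; loose, about 220 g. Its top 6 mm narrow to 39 mm at the rim; lid_b slips over it with 1.5 mm play all round. Origin: centre of its underside; z up, rim 45 mm above. With lid_b fully on (its top on the rim) the lid's lower edge is 33 mm above the jar's underside.
- jar_c: The third largest jar: open straight round brushed-metal jar, 33 mm outside diameter, 40 mm tall, with brass pins in it; loose, about 170 g. Its top 6 mm narrow to 29 mm at the rim; lid_c slips over it with 1.5 mm play all round. Origin: centre of its underside; z up, rim 40 mm above. With lid_c fully on (its top on the rim) the lid's lower edge is 28 mm above the jar's underside.
- jar_d: The smallest jar: open straight round brushed-metal jar, 23 mm outside diameter, 35 mm tall, with dark steel screws in it; loose, about 120 g. Its top 6 mm narrow to 19 mm at the rim; lid_d slips over it with 1.5 mm play all round. Origin: centre of its underside; z up, rim 35 mm above. With lid_d fully on (its top on the rim) the lid's lower edge is 23 mm above the jar's underside.
- vial: Glass vial with a blue cap, 24 mm diameter, 53 mm tall, standing loose among the jars; not to be knocked over. Origin: centre of its underside, z up.
- stereotax: The fixed stereotaxic frame left of the jars, an obstacle only. Its right arm is a level bar over the bench at x 0.54 to 0.57, y -0.32 to -0.10, z 0.21 to 0.26 (world, m); a thin ear bar ends at x 0.49, y -0.19, z 0.08; the rest lies at y above -0.19. Travel with the fingertips over z 0.27 or clear of it. Origin: centre of its base on the bench, z up.
There are look-alikes about, which are no part of the job. Leave any orange look-alike of the lid_b alone.

How it is judged:
At the end, for the whole second after the job is handed in: each lid is on its own jar: centred within 6 mm, its lower edge within 3 mm of the fully-on height, level with the jar within 0.06 rad; all jars stand upright on the bench and jars and lids are at rest (horizontal distance between lid_a and jar_a below 0.006 m and z of lid_a in the frame of jar_a between 0.035 and 0.041 m and angle between the z axis of lid_a and the z axis of jar_a, either way round below 0.06 rad and angle between each of jar_a, jar_b, jar_c, jar_d's own z axis and vertical below 0.06 rad and height (world z) of each of jar_a, jar_b, jar_c, jar_d below 0.004 m and linear speed of each of lid_a, jar_a, lid_b, jar_b, lid_c, jar_c, lid_d, jar_d below 0.02 m/s and horizontal distance between lid_b and jar_b below 0.006 m and z of lid_b in the frame of jar_b between 0.03 and 0.036 m and angle between the z axis of lid_b and the z axis of jar_b, either way round below 0.06 rad and horizontal distance between lid_c and jar_c below 0.006 m and z of lid_c in the frame of jar_c between 0.025 and 0.031 m and angle between the z axis of lid_c and the z axis of jar_c, either way round below 0.06 rad and horizontal distance between lid_d and jar_d below 0.006 m and z of lid_d in the frame of jar_d between 0.02 and 0.026 m and angle between the z axis of lid_d and the z axis of jar_d, either way round below 0.06 rad); the robot touches nothing.
It fails at once if a jar is pushed more than 30 mm from where it stood, or lifted (distance of any of jar_a, jar_b, jar_c, jar_d from where it was at the start of the episode above 0.03 m).
It fails at once if a jar is tipped by more than about 20 degrees (angle between any of jar_a, jar_b, jar_c, jar_d's own z axis and vertical above 0.35 rad).
It fails at once if the blue-capped vial is knocked over (angle between vial's own z axis and vertical above 0.6 rad).
It also fails if it takes over 112 s, if anything falls off the work surface, if the arm or the gripper's body presses on something with over 40 N, if the wrist force passes 120 N, or if a joint passes its speed limit or range.

### The arm

A 6-joint arm with a two-finger parallel gripper is mounted at the origin on a cart in front of the work surface, level with it; the furniture and walls round the work are solid. World frame = base frame: x ahead of the robot, y to its left, z up, the work surface at z = 0. Lengths are in m, angles in rad, forces in N, time in s.
With the tool pointing down it reaches from about 0.225 to 0.875 m from the base axis. Payload 3.4 kg.
Tool frame: the origin (TCP) lies at the very end of the fingers, on their centre line; the grasp point (between the pads) lies 19 mm behind it; z points along the fingers, y is the line along which they close (so a half turn about z gives the same grasp; the last joint's range is limited). The gripper opens to 85 mm and grips with 20 to 120 N. Pads are 22 mm wide; open, the fingers measure 114 mm over their backs; the gripper's body (76 mm by 85 mm) begins 54 mm behind the grasp point. The pads swing forward as they close: fully open they stand 13 mm farther back than shut.
Start: joints at [1.143, 0.276, 1.505, -0, 1.361, -0.121], TCP at [0.174, 0.548, 0.231] pointing down, gripper open.
Joint ranges: [-2.89, 2.89], [-0.75, 2.08], [0.22, 2.7], [-1.18, 4.32], [0.11, 2.71], [-2.7, 2.7]. Speed limits (rad/s): [2.57, 2.57, 3.14, 3.14, 3.14, 3.14].

### API

Orientations are given as a unit quaternion [w, x, y, z].
In Python, from rig import manip gives the robot as it stands. The module is installed in compiled form; this text tells all that it offers.
- The arm moves only by the tool play_rows, never from a script. Its argument "motion" is a list of rows, each a list of 5 numbers: the shift along the tool's x, y, z in units of 40 mm (1.0 is 40 mm), then the turn about the tool's z in units of 10 degrees (1.0 is 10 degrees), then the finger opening in mm, from 0 to 85.4. A call has 1 to 5 rows; each row is the pose to reach, as a shift and turn from the pose commanded when the call began, along the tool's axes at that moment; what a row does not reach only later rows make up. A row lasts 1/8 s, in which the tool goes at most 62.5 mm and 10.7 degrees, less where a joint would pass 70% of its speed; a pose out of reach is approached as far as the arm can. A call with a gripper value outside its range is refused whole. The fingers move at their own pace and stop on an object; "newtons" is the grip in N (left out, the last holds). Time passes only in rows, so rows that repeat a pose let the fingers close. It gives the time, the measured TCP pose, the force, the opening and the grip force at its end, in the units of the state.
- manip.get_state(): the state, without advancing time (a new reading comes with each control period).
- manip.get_image(name): name is "scene" or "top" or "wrist"; returns a dict with "img" (400x640x3 uint8, red, green, blue), "range_z" (400x640 float32, m along the optical axis (not along the pixel's ray), 0 where there is no reading), "fx", "fy", "cx", "cy" (pixels), "R" (3x3) and "t" (3): a world point X has camera coordinates R X + t. Camera axes: x right, y down, z forward; pixel columns grow to the right and rows downward; lengths in m; the calibration is good to about 2 mm. A picture is of the moment at which its call begins.
- manip.sign_off(): hands the job in; it is judged then, once.
The state is a dict: "clock": time; "qpos": joint angles; "qd": joint speeds; "effort": joint torques, N m; "position": TCP position; "ee_rot": TCP orientation; "contact_force": force on the tool from outside, world axes, zero at the start; "moment": the same for the moment, N m; "width": finger opening in m; "gripper_force": force on a finger pad.
Only numpy, scipy, OpenCV 4.12 (cv2) and the standard library are available. Lean on these libraries where they do the work, as an engineer would, in place of code of your own. Each camera call takes 0.05 s, during which the arm holds its last target. There are 200 camera calls.

## Working session

There is one attempt and no reset: what is moved stays moved. The work goes in short steps, Python scripts to look and compute and a tool call to move; the robot and the scene stay as the last step left them, time stands still between calls to the robot, and variables do not carry over. Pictures are saved under pics/ and viewed, at most 14 in all, crops included, and the job is handed in when it is done.

Besides the shell and the picture viewer there is one more tool, called after ">>>" in YAML: its name, and indented under it one key for each argument. play_rows: Moves the arm, as the interface text tells. Its arguments: {"type":"object","properties":{"motion":{"type":"array","items":{"type":"array","items":{"type":"number"}}},"newtons":{"type":"number"}},"required":["motion"]}

```bash
mkdir -p pics; cat > h.py <<'E'
import numpy as np, cv2
from rig import manip
def grab(n,save=None):
    d=manip.get_image(n)
    if save: cv2.imwrite('pics/'+save,d['img'][:,:,::-1])
    np.savez('last_'+n+'.npz',**d)
    return d
def load(n): return dict(np.load('last_'+n+'.npz'))
def pts(d):
    z=d['range_z']; v,u=np.indices(z.shape)
    c=np.stack([(u-d['cx'])/d['fx']*z,(v-d['cy'])/d['fy']*z,z],-1)
    return (c-d['t'])@d['R']
def ray(d,u,v,h):
    r=np.array([(u-d['cx'])/d['fx'],(v-d['cy'])/d['fy'],1])@d['R']; o=-d['R'].T@d['t']
    return o+r*(h-o[2])/r[2]
E
python3 - <<'E'
from h import *
for n in ['top','scene']:
    d=grab(n,n+'0.png'); print(n,d['fx'],-d['R'].T@d['t'],d['R'].round(2).tolist())
s=manip.get_state(); print({k:s[k] for k in('clock','position','ee_rot','width','contact_force')})
E
```

```text
top 504.8351444651585 [ 0.34936784 -0.23683683  1.28443125] [[0.03, -1.0, 0.03], [-0.99, -0.03, -0.14], [0.14, -0.03, -0.99]]
scene 473.8004848443703 [ 0.07164775 -1.05203804  0.53741822] [[0.88, -0.47, 0.02], [-0.2, -0.43, -0.88], [0.42, 0.77, -0.48]]
{'clock': 0.1, 'position': array([0.17347639, 0.54773538, 0.23054026]), 'ee_rot': array([-2.14740996e-04,  1.52815508e-01,  9.88254413e-01, -7.67208409e-04]), 'width': 0.08565450757692315, 'contact_force': array([ 0.39578679, -0.43474512,  0.2829682 ])}
```

View pics/top0.png

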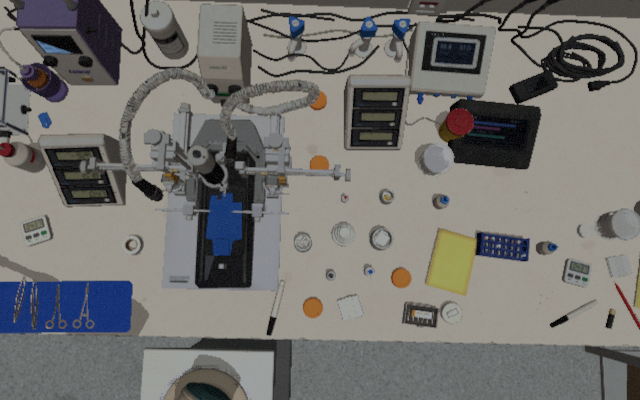

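View pics/scene0.png

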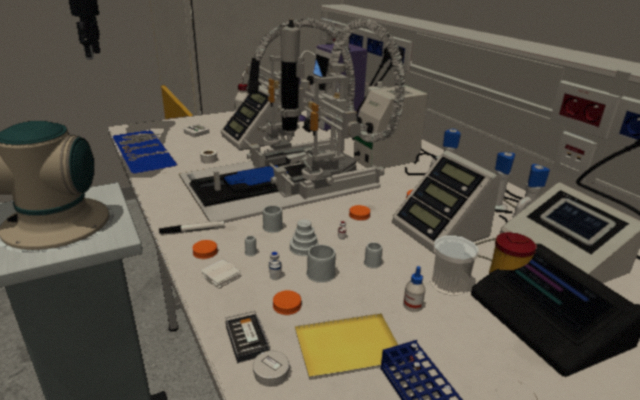

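```bash
python3 - <<'E'
from h import *
d=load('top'); P=pts(d); 
c=d['img'][170:310,280:440]; cv2.imwrite('pics/crop0.png',cv2.resize(c,None,fx=5,fy=4.28,interpolation=cv2.INTER_CUBIC)[:,:,::-1])
for n,(u,v),h,r in [('stack',(343,233),.06,.015),('ja',(381,237),.05,.0265),('jb',(303,241),.045,.0215),('jc',(387,197),.04,.0165),('jd',(331,274),.035,.0115),('vial',(370,270),.053,.012),('small',(345,198),.03,.01)]:
    q=ray(d,u,v,h); Q=P[np.linalg.norm(P[...,:2]-q[:2],axis=-1)<r+.012]; zm=np.percentile(Q[:,2],98)
    T=Q[Q[:,2]>h-.006][:,:2]
    mm=(None,None) if len(T)<3 else cv2.minEnclosingCircle(T.astype(np.float32))
    print(n,q.round(4),'ztop',zm.round(4),len(T),mm)
for w in (.015,.03,.045,.06):
    q=ray(d,343,233,w); m=(abs(P[...,2]-w)<.005)&(np.linalg.norm(P[...,:2]-q[:2],axis=-1)<.04); T=P[m]
    if len(T)>3: print(w,len(T),cv2.minEnclosingCircle(T[:,:2].astype(np.float32)),T.mean(0))
E
```

```text
stack [ 0.4394 -0.3201  0.06  ] ztop 0.0622 107 ((0.4402153789997101, -0.3237948715686798), 0.014231748878955841)
ja [ 0.4329 -0.4143  0.05  ] ztop 0.0515 87 ((0.4292379319667816, -0.4182814955711365), 0.02642153762280941)
jb [ 0.4182 -0.2235  0.045 ] ztop 0.0463 71 ((0.4142831265926361, -0.2226271778345108), 0.021437814459204674)
jc [ 0.534  -0.4299  0.04  ] ztop 0.041 51 ((0.5363993644714355, -0.43249252438545227), 0.016354547813534737)
jd [ 0.34   -0.2944  0.035 ] ztop 0.0379 38 ((0.33634909987449646, -0.2943660616874695), 0.011318647302687168)
vial [ 0.3521 -0.3879  0.053 ] ztop 0.0534 41 ((0.3480859398841858, -0.3890046179294586), 0.008659143932163715)
small [ 0.5298 -0.3254  0.03  ] ztop 0.251 71 ((0.5355720520019531, -0.32007694244384766), 0.014176602475345135)
0.015 113 ((0.4401651620864868, -0.32438215613365173), 0.02925807423889637) [ 0.43467299 -0.31961981  0.01480673]
0.03 96 ((0.4415241777896881, -0.32538604736328125), 0.02430741861462593) [ 0.44023371 -0.3233948   0.02998148]
0.045 72 ((0.44133034348487854, -0.3250541388988495), 0.019219720736145973) [ 0.44037278 -0.32498842  0.04495044]
0.06 105 ((0.4402860701084137, -0.3240392208099365), 0.014187152497470379) [ 0.44007557 -0.32382162  0.05941957]
```

View pics/crop0.png

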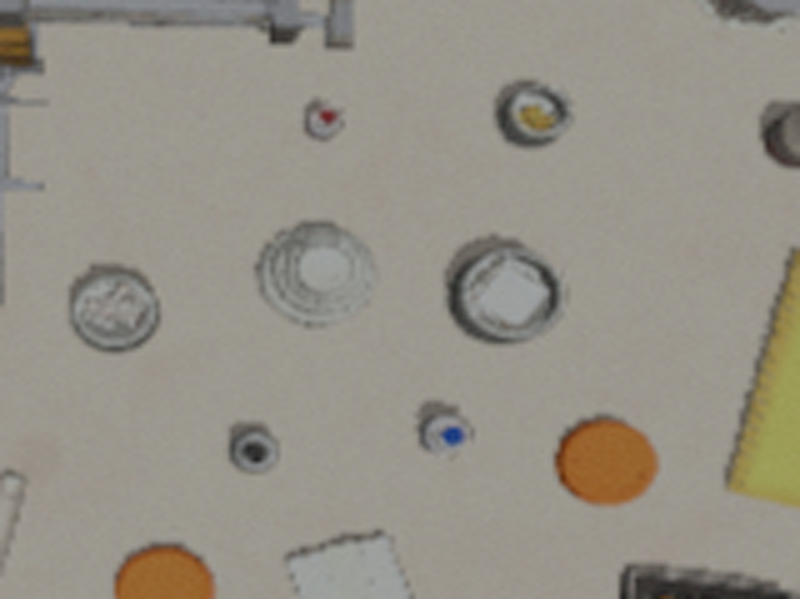

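Stack is at top-view pixel (343,233), with jar_a (381,237), jar_b (303,241), jar_c (387,197), jar_d (331,274) and the vial (370,270). Look-alikes are the orange discs at (319,162), (313,307), (401,278), (318,100), the grey pot at (452,312) and the ring at (133,244). The crop confirms four bare-metal concentric lids at about (343,233), with tops at 15/30/45/60 mm and the right radii. Next I check the travel corridor.

```bash
cat >> h.py <<'E'
def plan(x,y,z,ang=None):
    "units for play_rows to reach world TCP (x,y,z) and tool-x world angle ang(deg)"
    from scipy.spatial.transform import Rotation as Ro
    s=manip.get_state(); q=s['ee_rot']; M=Ro.from_quat([q[1],q[2],q[3],q[0]]).as_matrix()
    a=np.degrees(np.arctan2(M[1,0],M[0,0])); dl=M.T@(np.array([x,y,z])-s['position'])/.04
    t=0 if ang is None else ((a-ang+180)%360-180)/10
    return dl.round(3),round(t,2)
E
python3 - <<'E'
from h import *
P=pts(load('top'))
for y in np.arange(.25,-.35,-.06):
    m=(abs(P[...,1]-y)<.03)
    print(round(y,2),[ (round(float(P[m&(abs(P[...,0]-x)<.03)][:,2].max()),2) if (m&(abs(P[...,0]-x)<.03)).any() else None) for x in (.1,.16,.22,.28,.34,.40,.46,.52)])
print(plan(.28,.2,.33,90),plan(.28,-.1,.33,90),plan(.44,-.324,.25,90))
E
```

```text
0.25 [None, 0.01, 0.01, 0.01, 0.01, 0.03, 0.01, 0.26]
0.19 [None, 0.01, 0.01, 0.01, 0.01, 0.03, 0.01, 0.27]
0.13 [0.01, 0.01, 0.01, 0.02, 0.02, 0.02, 0.08, 0.35]
0.07 [0.02, 0.01, 0.01, 0.02, 0.02, 0.02, 0.25, 0.32]
0.01 [0.19, 0.01, 0.01, 0.03, 0.04, 0.05, 0.08, 0.39]
-0.05 [0.19, 0.01, 0.01, 0.03, 0.07, 0.05, 0.08, 0.4]
-0.11 [0.01, 0.01, 0.01, 0.03, 0.03, 0.03, 0.09, 0.28]
-0.17 [0.01, 0.01, 0.02, 0.02, 0.02, 0.02, 0.08, 0.31]
-0.23 [None, 0.01, 0.02, 0.02, 1.28, 0.05, 0.05, 0.26]
-0.29 [None, 0.01, 0.02, 0.02, 0.04, 0.06, 0.06, 0.27]
(array([-5.164, -7.487, -2.476]), np.float64(7.24)) (array([ -7.429, -14.637,  -2.465]), np.float64(7.24)) (array([-12.934, -18.764,  -0.459]), np.float64(7.24))
```

>>> play_rows:
  motion:
    - [-0.9,-1.2,-0.2,1,85]
    - [-1.8,-2.4,-0.4,2,85]
    - [-2.8,-3.6,-0.5,3,85]
    - [-3.8,-4.8,-0.5,4,85]
    - [-4.8,-6.0,-0.5,5,85]
  newtons: 30

```text
clock: 0.72
position: [0.2844, 0.2596, 0.2512]
ee_rot: [0.0, 0.558, 0.83, 0.0]
contact_force: [2.2, 0.1, 0.1]
width: 0.0849
gripper_force: 0.0
```

```bash
python3 - <<'E'
from h import *
print(manip.get_state()['position'],plan(.28,.0,.25,90),plan(.28,-.1,.25,90),plan(.3,-.2,.25,90))
E
```

```text
[0.28441818 0.25960098 0.25119067] (array([-5.97 , -2.549,  0.03 ]), np.float64(2.21)) (array([-8.285, -3.491,  0.03 ]), np.float64(2.21)) (array([-10.789,  -3.971,   0.03 ]), np.float64(2.21))
```

>>> play_rows:
  motion:
    - [-1.4,-0.6,0,0.5,85]
    - [-2.8,-1.2,0,1,85]
    - [-4.2,-1.8,0,1.5,85]
    - [-5.6,-2.4,0,2,85]
    - [-7.0,-3.0,0,2.2,85]

```text
clock: 1.35
position: [0.2795, -0.0448, 0.2514]
ee_rot: [0.001, 0.705, 0.709, 0.001]
contact_force: [1.8, -0.3, -0.8]
width: 0.0852
gripper_force: 0.0
```

```bash
python3 - <<'E'
from h import *
s=manip.get_state();print(s['position'],s['clock'],plan(.34,-.2,.25,90),plan(.40,-.324,.22,90))
E
```

```text
[ 0.27951005 -0.04475033  0.25140491] 1.35 (array([-3.891,  1.488,  0.038]), np.float64(0.04)) (array([-7.   ,  2.967,  0.792]), np.float64(0.04))
```

>>> play_rows:
  motion:
    - [-1.4,0.6,0,0,85]
    - [-2.8,1.2,0,0,85]
    - [-4.2,2.0,0,0,85]
    - [-5.6,2.6,0,0,85]
    - [-7.0,3.2,0,0,85]

```text
clock: 1.98
position: [0.4106, -0.3241, 0.2507]
ee_rot: [-0.0, 0.705, 0.709, 0.0]
contact_force: [0.2, 0.2, 0.2]
width: 0.0848
gripper_force: 0.0
```

>>> play_rows:
  motion:
    - [0,0.8,0,0,85]
    - [0,0.8,0,0,85]
    - [0,0.8,0,0,85]

```text
clock: 2.35
position: [0.4413, -0.3213, 0.2507]
ee_rot: [-0.001, 0.704, 0.71, -0.0]
contact_force: [-0.1, -0.5, -0.2]
width: 0.0852
gripper_force: 0.0
```

```bash
python3 - <<'E'
from h import *
d=grab('wrist','w1.png'); print(manip.get_state()['position'],-d['R'].T@d['t'],d['fx'],d['R'].round(2).tolist())
P=pts(d)
for n,q,h,w in [('ld',(.440,-.324),.06,.014),('lc',(.441,-.325),.045,.019),('lb',(.441,-.325),.03,.024),('la',(.44,-.324),.015,.029),('ja',(.429,-.418),.05,.0265),('jb',(.414,-.223),.045,.0215),('jc',(.536,-.432),.04,.0165),('jd',(.336,-.294),.035,.0115)]:
    m=(abs(P[...,2]-h)<.004)&(np.linalg.norm(P[...,:2]-q,axis=-1)<.045); T=P[m]
    if len(T)>9: print(n,len(T),cv2.minEnclosingCircle(T[:,:2].astype(np.float32)),cv2.fitEllipse(cv2.convexHull(T[:,:2].astype(np.float32)))[:2], T.mean(0))
E
```

```text
[ 0.441162   -0.3211733   0.25108844] [ 0.44116744 -0.24935905  0.39364586] 352.53067480623685 [[1.0, 0.01, -0.0], [0.01, -0.96, 0.28], [-0.0, -0.28, -0.96]]
ld 660 ((0.4426453411579132, -0.32354986667633057), 0.014303205534815788) ((0.44266775250434875, -0.32350972294807434), (0.027855446562170982, 0.028261180967092514)) [ 0.44270467 -0.32314581  0.0596861 ]
lc 411 ((0.4434972107410431, -0.3246769607067108), 0.019315272569656372) ((0.44361892342567444, -0.3246477246284485), (0.03784523531794548, 0.03804633021354675)) [ 0.44522234 -0.32131907  0.04500011]
lb 486 ((0.44385242462158203, -0.3248668611049652), 0.024377569556236267) ((0.4437635838985443, -0.32498905062675476), (0.04800429195165634, 0.04839717969298363)) [ 0.44390399 -0.31826481  0.03002862]
la 544 ((0.4425453543663025, -0.32411670684814453), 0.02952677570283413) ((0.4426092207431793, -0.32405367493629456), (0.0578392893075943, 0.058432698249816895)) [ 0.43880363 -0.3120569   0.01509192]
ja 409 ((0.4315771460533142, -0.41701316833496094), 0.026172330603003502) ((0.4316492974758148, -0.4171019494533539), (0.050864074379205704, 0.051459427922964096)) [ 0.43180963 -0.41289838  0.04926494]
jb 441 ((0.41694411635398865, -0.22253373265266418), 0.0212217029184103) ((0.4168647229671478, -0.22245579957962036), (0.04152848571538925, 0.041608162224292755)) [ 0.41796187 -0.22309295  0.04447574]
jc 228 ((0.5388124585151672, -0.4316199719905853), 0.015920553356409073) ((0.5389286875724792, -0.43177878856658936), (0.03032289631664753, 0.03153426945209503)) [ 0.53766012 -0.4295488   0.03916886]
jd 176 ((0.33893468976020813, -0.2939252555370331), 0.011106958612799644) ((0.3392046093940735, -0.2938101589679718), (0.020664524286985397, 0.02177310548722744)) [ 0.34067993 -0.29330048  0.03441618]
```

View pics/w1.png

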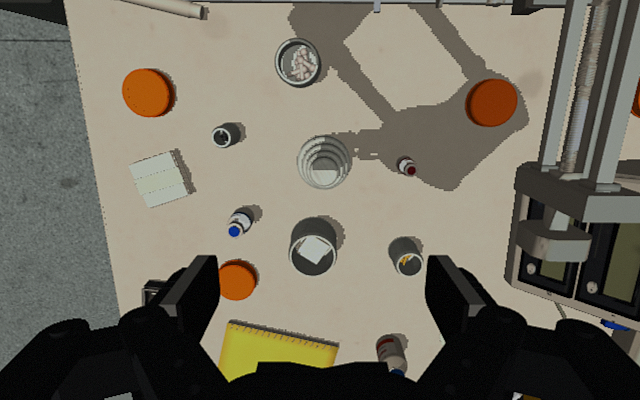

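>>> play_rows:
  motion:
    - [-0.06,0,1.3,0,55]
    - [-0.06,0,2.6,0,55]
    - [-0.06,0,3.8,0,55]
    - [-0.06,0,3.8,0,55]

```text
clock: 2.9
position: [0.4391, -0.3216, 0.0967]
ee_rot: [-0.004, 0.704, 0.71, -0.0]
contact_force: [-0.1, 0.3, -0.1]
width: 0.0551
gripper_force: 0.0
```

```bash
python3 - <<'E'
from h import *
s=manip.get_state();print(s['position'],s['width'],s['contact_force'],plan(.4415,-.3235,.048,90))
E
```

```text
[ 0.4390892  -0.32161177  0.09668935] 0.05513619947425099 [-0.11752463  0.25391628 -0.12545926] (array([-0.055,  0.067,  1.217]), np.float64(0.04))
```

>>> play_rows:
  motion:
    - [-0.05,0.06,0.5,0,50]
    - [-0.05,0.06,0.9,0,50]
    - [-0.05,0.06,1.2,0,50]
    - [-0.05,0.06,1.2,0,50]
    - [-0.05,0.06,1.2,0,50]

```text
clock: 3.52
position: [0.4448, -0.3266, 0.0518]
ee_rot: [0.0, 0.704, 0.71, 0.0]
contact_force: [-0.1, 0.4, -0.5]
width: 0.0501
gripper_force: 0.0
```

```bash
python3 - <<'E'
from h import *
s=manip.get_state();print(s['position'],s['ee_rot'],plan(.4415,-.3235,.048,90))
d=grab('wrist','w2.png')
E
```

```text
[ 0.44484105 -0.32659038  0.05183335] [4.67260132e-04 7.04484759e-01 7.09718962e-01 3.60703851e-05] (array([ 0.078, -0.083,  0.096]), np.float64(0.04))
```

View pics/w2.png

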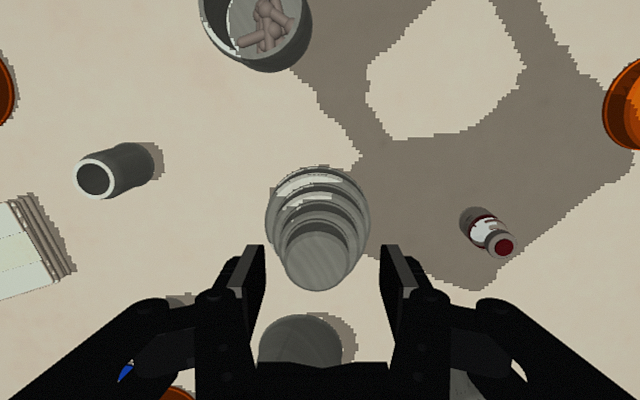

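Fingers straddle the stack (pads at columns 264 and 380, small lid centre at about 317,260), so the lid is about 2 mm left of centre, agreeing with the wrist estimate x=.4427. I'll use the wrist values.

>>> play_rows:
  motion:
    - [0.08,-0.05,0.1,0,50]
    - [0.08,-0.05,0.1,0,50]
    - [0.08,-0.05,0.1,0,50]

```text
clock: 3.95
position: [0.4425, -0.3231, 0.0473]
ee_rot: [0.0, 0.704, 0.71, 0.0]
contact_force: [-0.2, 0.4, -0.1]
width: 0.0501
gripper_force: 0.0
```

>>> play_rows:
  motion:
    - [0,0,0,0,20]
    - [0,0,0,0,20]
    - [0,0,0,0,20]
    - [0,0,0,0,20]
    - [0,0,0,0,20]
  newtons: 30

```text
clock: 4.58
position: [0.4427, -0.3233, 0.0475]
ee_rot: [0.0, 0.704, 0.71, 0.0]
contact_force: [-0.4, 0.9, 3.4]
width: 0.0288
gripper_force: 29.7
```

>>> play_rows:
  motion:
    - [0,0,-0.3,0,20]
    - [0,0,-1,0,20]
    - [0,0,-1.8,0,20]
    - [0,0,-1.8,0,20]

```text
clock: 5.08
position: [0.4441, -0.3246, 0.1222]
ee_rot: [0.003, 0.704, 0.71, 0.0]
contact_force: [0.0, -1.2, 0.2]
width: 0.0285
gripper_force: 29.7
```

```bash
cat >> h.py <<'E'
OBJ=[('lc',(.4436,-.3247),.045),('lb',(.4438,-.325),.03),('la',(.4426,-.3241),.015),('ja',(.4316,-.4171),.05),('jb',(.4169,-.2225),.045),('jc',(.5389,-.4317),.04),('jd',(.3390,-.2939),.035)]
def meas(P,names=None):
    o={}
    for n,q,h in OBJ:
        if names and n not in names: continue
        T=P[(abs(P[...,2]-h)<.004)&(np.linalg.norm(P[...,:2]-q,axis=-1)<.04)]
        if len(T)>30:
            c,r=cv2.minEnclosingCircle(T[:,:2].astype(np.float32)); o[n]=(np.round(c,4).tolist(),round(r,4))
    return o
def held(P,z):
    "lid held: points round TCP above z"
    p=manip.get_state()['position']
    T=P[(abs(P[...,2]-z)<.005)&(np.linalg.norm(P[...,:2]-p[:2],axis=-1)<.042)]
    return p.round(4),T
E
python3 - <<'E'
from h import *
d=grab('wrist','w3.png');P=pts(d);p=manip.get_state()['position']
print(p,meas(P))
# top plane of held lid: light, inside finger columns
T=P[260:340,285:350]; print(np.median(T[...,2],axis=1).round(3)[::8])
E
```

```text
[ 0.44310414 -0.32364969  0.12054583] {'lc': ([0.4434, -0.325], 0.0195), 'lb': ([0.4438, -0.325], 0.0245), 'la': ([0.4424, -0.3239], 0.0294), 'ja': ([0.432, -0.4176], 0.0263), 'jb': ([0.4169, -0.2227], 0.0213), 'jd': ([0.3392, -0.2941], 0.0112)}
[0.134 0.134 0.134 0.134 0.135 0.134 0.027 0.026 0.026 0.023]
```

View pics/w3.png

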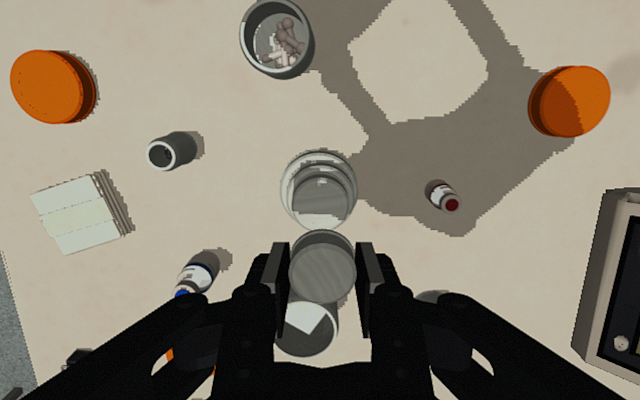

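```bash
cat >> h.py <<'E'
def heldc(P):
    p=manip.get_state()['position']
    m=(P[...,2]>p[2]+.008)&(P[...,2]<p[2]+.018)&(abs(P[...,1]-p[1])<.04)&(abs(P[...,0]-p[0])<.035)
    n,l,st,ce=cv2.connectedComponentsWithStats(m.astype(np.uint8)); k=1+st[1:,4].argmax()
    T=P[l==k]; c,r=cv2.minEnclosingCircle(T[:,:2].astype(np.float32))
    return np.array(c)-p[:2],r,np.median(T[:,2])-p[2]
E
python3 - <<'E'
from h import *
d=load('wrist'); P=pts(d); print(heldc(P)); T=P[262:300,290:355]; T=T[abs(T[...,2]-.134)<.004]; print(cv2.minEnclosingCircle(T[:,:2].astype(np.float32)))
print(plan(.3391,-.294,.12,90))
E
```

```text
(array([0.00117106, 0.00599436]), 0.02808571234345436, np.float64(0.01374969247498846))
((0.4444645643234253, -0.3258957266807556), 0.014439585618674755)
(array([ 0.76 , -2.595,  0.007]), np.float64(0.04))
```

>>> play_rows:
  motion:
    - [0.3,-0.9,0,0,20]
    - [0.6,-1.9,0,0,20]
    - [0.76,-2.6,0,0,20]
    - [0.76,-2.6,0,0,20]
    - [0.76,-2.6,0,0,20]

```text
clock: 5.75
position: [0.3389, -0.2939, 0.119]
ee_rot: [0.0, 0.705, 0.71, 0.0]
contact_force: [-0.2, -0.2, -1.0]
width: 0.0286
gripper_force: 29.8
```

>>> play_rows:
  motion:
    - [0,0,0,0,20]
    - [0,0,0,0,20]

```text
clock: 6.0
position: [0.339, -0.2938, 0.1191]
ee_rot: [-0.0, 0.704, 0.71, 0.0]
contact_force: [0.6, 0.0, -0.7]
width: 0.0289
gripper_force: 29.8
```

```bash
cat >> h.py <<'E'
def heldc(P,p,R):
    "held lid top centre minus TCP: pixels at right height, within R+3mm of TCP in y and R-1 in x"
    m=(abs(P[...,2]-p[2]-.0135)<.004)&(abs(P[...,0]-p[0])<R-.002)&(abs(P[...,1]-p[1])<R+.008)
    T=P[m]; H=cv2.convexHull(T[:,:2].astype(np.float32))
    return (np.array(cv2.minEnclosingCircle(H)[0])-p[:2]).round(4),round(cv2.minEnclosingCircle(H)[1],4),(np.median(T[:,2])-p[2]).round(4),(np.ptp(T[:,1])/2).round(4),((T[:,1].max()+T[:,1].min())/2-p[1]).round(4)
E
python3 - <<'E'
from h import *
s=manip.get_state();d=grab('wrist','w4.png');P=pts(d);p=s['position'];print(p,manip.get_state()['position'],d['t'],heldc(P,p,.015),meas(P))
print(plan(.3391,-.294,.12,90))
E
```

```text
[ 0.33901844 -0.29376438  0.11908856] [ 0.33888898 -0.29367372  0.11911663] [-0.33662371 -0.28956993  0.18776822] (array([ 0.0004, -0.0006]), 0.0148, np.float64(0.0122), np.float64(0.0143), np.float64(-0.0007)) {'lc': ([0.4435, -0.3246], 0.0197), 'lb': ([0.4436, -0.3244], 0.0248), 'la': ([0.4421, -0.3237], 0.0295), 'ja': ([0.4381, -0.4207], 0.024), 'jb': ([0.4163, -0.2224], 0.0211), 'jc': ([0.5413, -0.4263], 0.0145), 'jd': ([0.3384, -0.2936], 0.011)}
(array([-0.008,  0.005, -0.022]), np.float64(0.05))
```

>>> play_rows:
  motion:
    - [0.01,-0.01,0.8,0,20]
    - [0.01,-0.01,1.5,0,20]
    - [0.01,-0.01,1.9,0,20]
    - [0.01,-0.01,1.9,0,20]

```text
clock: 6.55
position: [0.3375, -0.2924, 0.0422]
ee_rot: [-0.002, 0.704, 0.71, 0.0]
contact_force: [-0.3, -1.1, -0.5]
width: 0.029
gripper_force: 29.8
```

>>> play_rows:
  motion:
    - [0,0,0.1,0,20]
    - [0,0,0.2,0,20]
    - [0,0,0.3,0,20]
    - [0,0,0.3,0,20]

```text
clock: 7.05
position: [0.3378, -0.293, 0.0312]
ee_rot: [-0.0, 0.705, 0.71, 0.0]
contact_force: [1.4, -0.7, 0.5]
width: 0.0289
gripper_force: 29.8
```

>>> play_rows:
  motion:
    - [0.0,0.01,0.07,0,20]
    - [0.0,0.01,0.14,0,20]
    - [0,0.01,0.16,0,20]
    - [0,0.01,0.16,0,20]

```text
clock: 7.55
position: [0.3385, -0.2933, 0.0254]
ee_rot: [0.0, 0.704, 0.71, 0.0]
contact_force: [0.7, 1.1, 6.9]
width: 0.0286
gripper_force: 30.4
```

>>> play_rows:
  motion:
    - [0,0,0,0,55]
    - [0,0,0,0,55]
    - [0,0,0,0,55]
    - [0,0,-0.8,0,55]
    - [0,0,-2.2,0,58]

```text
clock: 8.18
position: [0.3371, -0.2918, 0.1121]
ee_rot: [-0.003, 0.705, 0.71, 0.0]
contact_force: [0.4, -0.1, 0.4]
width: 0.0582
gripper_force: 0.0
```

>>> play_rows:
  motion:
    - [-0.3,1,-0.2,0,58]
    - [-0.6,2,-0.2,0,58]
    - [-0.78,2.62,-0.2,0,58]
    - [-0.78,2.62,-0.2,0,58]
    - [-0.78,2.62,-0.2,0,58]

```text
clock: 8.8
position: [0.4421, -0.3227, 0.1203]
ee_rot: [-0.001, 0.704, 0.71, -0.0]
contact_force: [0.5, 0.5, 0.1]
width: 0.0585
gripper_force: 0.0
```

>>> play_rows:
  motion:
    - [0,0,0,0,58]
    - [0,0,0,0,58]

```text
clock: 9.05
position: [0.4426, -0.3233, 0.121]
ee_rot: [-0.0, 0.705, 0.71, 0.0]
contact_force: [-0.2, -0.5, -0.6]
width: 0.0577
gripper_force: 0.0
```

```bash
python3 - <<'E'
from h import *
p=manip.get_state()['position'];d=grab('wrist','w5.png');P=pts(d);print(p,meas(P))
T=P[(np.linalg.norm(P[...,:2]-[.339,-.294],axis=-1)<.03)&(P[...,2]>.033)&(P[...,2]<.07)]; print('ld',cv2.minEnclosingCircle(T[:,:2].astype(np.float32)),np.percentile(T[:,2],[5,50,95]))
print(plan(.4435,-.3247,.0335,90))
E
```

```text
[ 0.4425727  -0.32326885  0.12096527] {'lc': ([0.4435, -0.325], 0.0196), 'lb': ([0.4436, -0.3251], 0.0244), 'la': ([0.4426, -0.3241], 0.0294), 'ja': ([0.4316, -0.4171], 0.0261), 'jb': ([0.4169, -0.2225], 0.0212), 'jd': ([0.339, -0.294], 0.0147)}
ld ((0.33895301818847656, -0.2937902808189392), 0.014753679744899273) [0.03590233 0.03794931 0.03922543]
(array([-0.032,  0.019,  2.188]), np.float64(0.04))
```

View pics/w5.png

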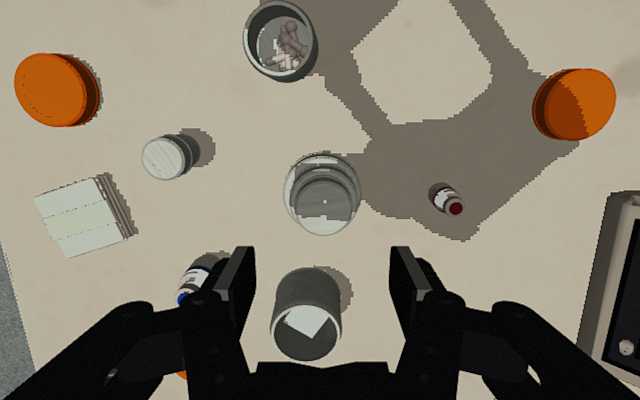

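Lid_d is seated (pixel 165,157, top at 38 mm, centred). Next is lid_c at about (325,205).

>>> play_rows:
  motion:
    - [-0.03,0.02,0.9,0,58]
    - [-0.03,0.02,1.7,0,58]
    - [-0.03,0.02,2.17,0,58]
    - [-0.03,0.02,2.17,0,58]
    - [-0.03,0.02,2.17,0,58]

```text
clock: 9.72
position: [0.4446, -0.3252, 0.0349]
ee_rot: [0.001, 0.705, 0.71, 0.0]
contact_force: [1.0, -0.2, -0.3]
width: 0.0579
gripper_force: 0.0
```

>>> play_rows:
  motion:
    - [0,0,0,0,58]
    - [0,0,0,0,58]

```text
clock: 9.98
position: [0.4445, -0.3251, 0.0349]
ee_rot: [0.001, 0.705, 0.71, 0.0]
contact_force: [-0.1, 0.1, -0.5]
width: 0.0576
gripper_force: 0.0
```

>>> play_rows:
  motion:
    - [0,-0.02,0.03,0,58]
    - [0,-0.02,0.03,0,30]
    - [0,-0.02,0.03,0,30]
    - [0,-0.02,0.03,0,30]
    - [0,-0.02,0.03,0,30]

```text
clock: 10.6
position: [0.4433, -0.3247, 0.0331]
ee_rot: [-0.0, 0.704, 0.71, 0.0]
contact_force: [-0.8, 0.8, 4.6]
width: 0.0389
gripper_force: 30.1
```

>>> play_rows:
  motion:
    - [0,0,0,0,30]
    - [0,0,-0.3,0,30]
    - [0,0,-1,0,30]
    - [0,0,-1.9,0,30]
    - [0,0,-2.2,0,30]

```text
clock: 11.22
position: [0.4446, -0.3258, 0.1232]
ee_rot: [0.002, 0.705, 0.71, 0.0]
contact_force: [0.3, 0.3, -1.7]
width: 0.0386
gripper_force: 30.3
```

```bash
python3 - <<'E'
from h import *
print(plan(.44,-.4317,.125,90),plan(.5389,-.4317,.125,90))
E
```

```text
(array([-2.646, -0.133, -0.038]), np.float64(0.04)) (array([-2.665,  2.339, -0.029]), np.float64(0.04))
```

Go −y first over jar_a (50 mm tall, clear), then +x, keeping off the bar.

>>> play_rows:
  motion:
    - [-1.0,0,0,0,30]
    - [-2.0,0.2,0,0,30]
    - [-2.65,1.0,0,0,30]
    - [-2.67,1.9,0,0,30]
    - [-2.67,2.35,0,0,30]

```text
clock: 11.85
position: [0.5391, -0.4308, 0.1195]
ee_rot: [-0.001, 0.704, 0.71, 0.0]
contact_force: [-0.5, -0.2, -1.0]
width: 0.0388
gripper_force: 30.3
```

>>> play_rows:
  motion:
    - [0,0,0,0,30]
    - [0,0,0,0,30]
    - [0,0,0,0,30]

```text
clock: 12.22
position: [0.537, -0.4306, 0.1211]
ee_rot: [-0.0, 0.705, 0.71, -0.0]
contact_force: [0.4, -0.5, -0.7]
width: 0.0389
gripper_force: 30.3
```

```bash
python3 - <<'E'
from h import *
p=manip.get_state()['position'];d=grab('wrist','w6.png');P=pts(d);print(p,manip.get_state()['position'],heldc(P,p,.02),meas(P))
print(plan(.5389,-.4317,.05,90))
E
```

```text
[ 0.53700613 -0.43055572  0.12107362] [ 0.53716206 -0.43069917  0.12119626] (array([ 0.0002, -0.0004]), 0.0197, np.float64(0.0115), np.float64(0.0192), np.float64(-0.0001)) {'lb': ([0.4437, -0.3253], 0.0246), 'la': ([0.4428, -0.3247], 0.0294), 'ja': ([0.4319, -0.4176], 0.0261), 'jc': ([0.5393, -0.4319], 0.0161)}
(array([-0.025,  0.044,  1.78 ]), np.float64(0.04))
```

>>> play_rows:
  motion:
    - [-0.02,0.05,0.8,0,30]
    - [-0.02,0.05,1.4,0,30]
    - [-0.02,0.05,1.83,0,30]
    - [-0.02,0.05,1.83,0,30]
    - [-0.02,0.05,1.83,0,30]

```text
clock: 12.9
position: [0.5406, -0.4322, 0.0487]
ee_rot: [0.001, 0.705, 0.71, 0.0]
contact_force: [0.4, 0.5, 0.0]
width: 0.0389
gripper_force: 30.3
```

```bash
python3 - <<'E'
from h import *
print(manip.get_state()['position'],plan(.539,-.4317,.032,90))
E
```

```text
[ 0.5405855  -0.43223359  0.04865031] (array([ 0.014, -0.04 ,  0.416]), np.float64(0.04))
```

>>> play_rows:
  motion:
    - [0.01,-0.03,0.1,0,30]
    - [0.01,-0.03,0.2,0,30]
    - [0.01,-0.03,0.3,0,30]
    - [0.01,-0.03,0.36,0,30]
    - [0.01,-0.03,0.36,0,30]

```text
clock: 13.52
position: [0.5388, -0.4311, 0.0329]
ee_rot: [-0.0, 0.704, 0.71, 0.0]
contact_force: [0.3, 0.9, -0.2]
width: 0.039
gripper_force: 30.3
```

>>> play_rows:
  motion:
    - [0,0,0.04,0,30]
    - [0,0,0.04,0,30]
    - [0,0,0.04,0,30]

```text
clock: 13.9
position: [0.539, -0.4312, 0.0317]
ee_rot: [0.0, 0.705, 0.71, 0.0]
contact_force: [-0.1, 0.3, -0.7]
width: 0.0387
gripper_force: 30.3
```

>>> play_rows:
  motion:
    - [0,0,0.03,0,30]
    - [0,0,0.05,0,30]
    - [0,0,0.05,0,30]

```text
clock: 14.28
position: [0.5392, -0.4314, 0.0312]
ee_rot: [0.001, 0.704, 0.71, 0.0]
contact_force: [-1.2, 1.4, 5.9]
width: 0.0388
gripper_force: 30.9
```

>>> play_rows:
  motion:
    - [0,0,0,0,60]
    - [0,0,0,0,60]
    - [0,0,0,0,60]
    - [0,0,-0.8,0,62]
    - [0,0,-2.2,0,68]

```text
clock: 14.9
position: [0.5376, -0.43, 0.1156]
ee_rot: [-0.003, 0.705, 0.71, 0.0]
contact_force: [0.9, -0.4, 0.1]
width: 0.0675
gripper_force: 0.0
```

>>> play_rows:
  motion:
    - [0,-1.0,-0.1,0,68]
    - [0.3,-2,-0.1,0,68]
    - [1.2,-2.4,-0.1,0,68]
    - [2.2,-2.4,-0.1,0,68]
    - [2.65,-2.4,-0.1,0,68]

```text
clock: 15.52
position: [0.4416, -0.3242, 0.1217]
ee_rot: [-0.0, 0.704, 0.71, 0.0]
contact_force: [-0.0, 0.8, 0.5]
width: 0.0679
gripper_force: 0.0
```

>>> play_rows:
  motion:
    - [0,0,0,0,68]
    - [0,0,0,0,68]
    - [0,0,0,0,68]

```text
clock: 15.9
position: [0.4426, -0.3273, 0.1215]
ee_rot: [0.0, 0.705, 0.709, -0.0]
contact_force: [1.2, -0.4, -0.1]
width: 0.068
gripper_force: 0.0
```

```bash
python3 - <<'E'
from h import *
p=manip.get_state()['position'];d=grab('wrist','w7.png');P=pts(d);print(p,meas(P))
print(plan(.4437,-.3251,.0185,90))
d=grab('top');P=pts(d)
T=P[(np.linalg.norm(P[...,:2]-[.5365,-.4325],axis=-1)<.03)&(P[...,2]>.037)&(P[...,2]<.07)]; print('lc',cv2.minEnclosingCircle(T[:,:2].astype(np.float32)),np.percentile(T[:,2],[5,50,95]))
E
```

```text
[ 0.44260551 -0.32726092  0.12153126] {'lb': ([0.4438, -0.3253], 0.0246), 'la': ([0.4425, -0.3242], 0.0294), 'ja': ([0.4318, -0.417], 0.0263), 'jb': ([0.417, -0.2228], 0.0211), 'jd': ([0.3391, -0.294], 0.0146)}
(array([0.051, 0.031, 2.575]), np.float64(0.04))
lc ((0.537328839302063, -0.4320451617240906), 0.018911249935626984) [0.03797486 0.04263087 0.04607372]
```

>>> play_rows:
  motion:
    - [0.05,0.02,0.9,0,68]
    - [0.05,0.02,1.8,0,68]
    - [0.05,0.02,2.5,0,68]
    - [0.05,0.02,2.56,0,68]
    - [0.05,0.02,2.56,0,68]

```text
clock: 16.62
position: [0.4434, -0.3246, 0.0197]
ee_rot: [0.0, 0.705, 0.71, 0.0]
contact_force: [1.0, 0.2, 0.0]
width: 0.0679
gripper_force: 0.0
```

>>> play_rows:
  motion:
    - [0,0,0,0,68]
    - [0,0,0,0,68]

```text
clock: 16.88
position: [0.4435, -0.3245, 0.0204]
ee_rot: [0.001, 0.704, 0.71, 0.0]
contact_force: [-0.6, 0.3, 0.0]
width: 0.0678
gripper_force: 0.0
```

```bash
python3 - <<'E'
from h import *
print(manip.get_state()['position'],plan(.4438,-.3252,.0185,90))
E
```

```text
[ 0.44352776 -0.32450137  0.02038244] (array([-0.017,  0.007,  0.047]), np.float64(0.04))
```

>>> play_rows:
  motion:
    - [-0.02,0,0.04,0,68]
    - [-0.02,0,0.04,0,40]
    - [-0.02,0,0.04,0,40]
    - [-0.02,0,0.04,0,40]
    - [-0.02,0,0.04,0,40]

```text
clock: 17.5
position: [0.443, -0.3248, 0.0182]
ee_rot: [0.0, 0.704, 0.71, 0.0]
contact_force: [-1.4, 0.5, 5.3]
width: 0.049
gripper_force: 30.7
```

>>> play_rows:
  motion:
    - [0,0,0,0,40]
    - [0,0,-0.3,0,40]
    - [0,0,-1,0,40]
    - [0,0,-1.9,0,40]
    - [0,0,-2.6,0,40]

```text
clock: 18.12
position: [0.4432, -0.325, 0.1234]
ee_rot: [0.001, 0.704, 0.71, 0.0]
contact_force: [0.2, -1.4, -0.9]
width: 0.0491
gripper_force: 31.3
```

```bash
python3 - <<'E'
from h import *
print(plan(.4169,-.2226,.125,90))
E
```

```text
(array([ 2.564, -0.639, -0.043]), np.float64(0.04))
```

>>> play_rows:
  motion:
    - [0.9,-0.3,0,0,40]
    - [1.8,-0.6,0,0,40]
    - [2.56,-0.64,0,0,40]
    - [2.56,-0.64,0,0,40]
    - [2.56,-0.64,0,0,40]

```text
clock: 18.75
position: [0.4172, -0.2233, 0.1221]
ee_rot: [0.001, 0.704, 0.71, -0.0]
contact_force: [-0.1, -0.1, -0.0]
width: 0.0489
gripper_force: 31.3
```

>>> play_rows:
  motion:
    - [0,0,0,0,40]
    - [0,0,0,0,40]
    - [0,0,0,0,40]

```text
clock: 19.12
position: [0.4166, -0.223, 0.1215]
ee_rot: [-0.0, 0.705, 0.709, 0.0]
contact_force: [0.3, -0.1, 0.4]
width: 0.0487
gripper_force: 31.3
```

```bash
python3 - <<'E'
from h import *
p=manip.get_state()['position'];d=grab('wrist','w8.png');P=pts(d);print(p,manip.get_state()['position'],heldc(P,p,.025),meas(P))
print(plan(.4169,-.2226,.054,90))
E
```

```text
[ 0.41661353 -0.22295729  0.12151509] [ 0.41658172 -0.22286756  0.12153491] (array([ 0.0002, -0.0004]), 0.0247, np.float64(0.0115), np.float64(0.0242), np.float64(-0.0002)) {'la': ([0.4426, -0.3241], 0.0294), 'jb': ([0.4169, -0.2214], 0.0211), 'jd': ([0.3338, -0.2877], 0.0115)}
(array([0.006, 0.008, 1.688]), np.float64(0.04))
```

>>> play_rows:
  motion:
    - [0.01,0.01,0.8,0,40]
    - [0.01,0.01,1.4,0,40]
    - [0.01,0.01,1.7,0,40]
    - [0.01,0.01,1.7,0,40]
    - [0.01,0.01,1.7,0,40]

```text
clock: 19.8
position: [0.4176, -0.2226, 0.0544]
ee_rot: [0.001, 0.705, 0.71, 0.0]
contact_force: [-0.3, -0.9, -0.7]
width: 0.0489
gripper_force: 31.3
```

```bash
python3 - <<'E'
from h import *
print(manip.get_state()['position'],plan(.4169,-.2222,.037,90))
E
```

```text
[ 0.41764274 -0.22261217  0.05436744] (array([ 0.011, -0.019,  0.434]), np.float64(0.04))
```

>>> play_rows:
  motion:
    - [0.01,-0.02,0.1,0,40]
    - [0.01,-0.02,0.2,0,40]
    - [0.01,-0.02,0.3,0,40]
    - [0.01,-0.02,0.4,0,40]
    - [0.01,-0.02,0.42,0,40]

```text
clock: 20.42
position: [0.416, -0.2216, 0.0365]
ee_rot: [-0.0, 0.705, 0.71, -0.0]
contact_force: [0.2, -0.3, -0.0]
width: 0.0492
gripper_force: 31.3
```

>>> play_rows:
  motion:
    - [0,0,0.04,0,40]
    - [0,0,0.04,0,40]
    - [0,0,0.04,0,40]

```text
clock: 20.8
position: [0.4161, -0.2216, 0.0361]
ee_rot: [0.0, 0.704, 0.71, 0.0]
contact_force: [-1.4, 1.2, 6.5]
width: 0.0488
gripper_force: 32.0
```

>>> play_rows:
  motion:
    - [0,0,0,0,68]
    - [0,0,0,0,68]
    - [0,0,0,0,68]
    - [0,0,-0.8,0,70]
    - [0,0,-2.1,0,78]

```text
clock: 21.42
position: [0.415, -0.2209, 0.1186]
ee_rot: [-0.002, 0.705, 0.71, -0.0]
contact_force: [0.5, -1.2, -1.0]
width: 0.0775
gripper_force: 0.0
```

>>> play_rows:
  motion:
    - [-0.9,0.3,0,0,78]
    - [-1.8,0.6,0,0,78]
    - [-2.56,0.66,0,0,78]
    - [-2.56,0.66,0,0,78]
    - [-2.56,0.66,0,0,78]

```text
clock: 22.05
position: [0.4427, -0.3229, 0.1188]
ee_rot: [-0.001, 0.705, 0.71, 0.0]
contact_force: [0.5, 0.8, -0.2]
width: 0.078
gripper_force: 0.0
```

>>> play_rows:
  motion:
    - [0,0,0,0,78]
    - [0,0,0,0,78]
    - [0,0,0,0,78]

```text
clock: 22.42
position: [0.4434, -0.3234, 0.1194]
ee_rot: [0.0, 0.704, 0.71, 0.0]
contact_force: [-0.7, 0.4, -0.2]
width: 0.0781
gripper_force: 0.0
```

```bash
python3 - <<'E'
from h import *
p=manip.get_state()['position'];d=grab('wrist','w9.png');P=pts(d);print(p,meas(P))
T=P[(np.linalg.norm(P[...,:2]-[.417,-.2225],axis=-1)<.04)&(P[...,2]>.042)&(P[...,2]<.07)]; print('lb',cv2.minEnclosingCircle(T[:,:2].astype(np.float32)),np.percentile(T[:,2],[5,50,95]))
print(plan(.4426,-.3241,.005,90))
E
```

```text
[ 0.4433757  -0.32339296  0.11941808] {'la': ([0.4424, -0.3242], 0.0295), 'ja': ([0.4315, -0.4173], 0.0263), 'jb': ([0.4164, -0.2222], 0.0244), 'jc': ([0.5229, -0.4291], 0.0095), 'jd': ([0.3389, -0.2942], 0.0149)}
lb ((0.41635116934776306, -0.22215542197227478), 0.024399058893322945) [0.04646999 0.04780828 0.04909224]
(array([-0.013, -0.021,  2.86 ]), np.float64(0.04))
```

>>> play_rows:
  motion:
    - [-0.02,-0.03,0.9,0,76]
    - [-0.02,-0.03,1.8,0,76]
    - [-0.02,-0.03,2.6,0,76]
    - [-0.02,-0.03,2.85,0,76]
    - [-0.02,-0.03,2.85,0,76]

```text
clock: 23.1
position: [0.4422, -0.3247, 0.0051]
ee_rot: [-0.0, 0.704, 0.71, 0.0]
contact_force: [-0.3, 0.4, 0.3]
width: 0.0762
gripper_force: 0.0
```

>>> play_rows:
  motion:
    - [0,0,0,0,76]
    - [0,0,0,0,76]

```text
clock: 23.35
position: [0.4429, -0.3254, 0.0065]
ee_rot: [0.001, 0.704, 0.71, 0.0]
contact_force: [0.3, 0.2, 0.3]
width: 0.076
gripper_force: 0.0
```

```bash
python3 - <<'E'
from h import *
print(manip.get_state()['position'],plan(.4425,-.3241,.0045,90))
E
```

```text
[ 0.44289376 -0.3253689   0.00648305] (array([ 0.032, -0.01 ,  0.05 ]), np.float64(0.04))
```

>>> play_rows:
  motion:
    - [0.03,-0.01,0.06,0,76]
    - [0.03,-0.01,0.06,0,50]
    - [0.03,-0.01,0.06,0,50]
    - [0.03,-0.01,0.06,0,50]
    - [0.03,-0.01,0.06,0,50]

```text
clock: 23.98
position: [0.4417, -0.3234, 0.0035]
ee_rot: [-0.0, 0.705, 0.71, 0.0]
contact_force: [-1.6, 1.2, 5.5]
width: 0.0589
gripper_force: 31.5
```

>>> play_rows:
  motion:
    - [0,0,0,0,50]
    - [0,0,-0.3,0,50]
    - [0,0,-1,0,50]
    - [0,0,-1.9,0,50]
    - [0,0,-2.9,0,50]

```text
clock: 24.6
position: [0.4415, -0.3234, 0.1201]
ee_rot: [-0.0, 0.705, 0.71, 0.0]
contact_force: [0.2, 0.3, 0.4]
width: 0.0585
gripper_force: 32.6
```

```bash
python3 - <<'E'
from h import *
print(plan(.4316,-.4172,.125,90))
E
```

```text
(array([-2.344, -0.265, -0.124]), np.float64(0.04))
```

>>> play_rows:
  motion:
    - [-0.8,-0.1,0,0,50]
    - [-1.7,-0.2,0,0,50]
    - [-2.34,-0.26,0,0,50]
    - [-2.34,-0.26,0,0,50]
    - [-2.34,-0.26,0,0,50]

```text
clock: 25.22
position: [0.4317, -0.4162, 0.1185]
ee_rot: [-0.001, 0.705, 0.71, 0.0]
contact_force: [-0.3, -0.1, -0.2]
width: 0.0584
gripper_force: 32.6
```

>>> play_rows:
  motion:
    - [0,0,0,0,50]
    - [0,0,0,0,50]
    - [0,0,0,0,50]

```text
clock: 25.6
position: [0.4322, -0.4168, 0.119]
ee_rot: [-0.0, 0.704, 0.71, 0.0]
contact_force: [-0.9, -0.4, -0.6]
width: 0.0587
gripper_force: 32.6
```

```bash
python3 - <<'E'
from h import *
p=manip.get_state()['position'];d=grab('wrist','w10.png');P=pts(d);print(p,manip.get_state()['position'],heldc(P,p,.03),meas(P))
print(plan(.4316,-.4172,.059,90))
E
```

```text
[ 0.43217723 -0.41675172  0.11896059] [ 0.43215821 -0.41685736  0.11895414] (array([ 0.0006, -0.0009]), 0.0297, np.float64(0.0111), np.float64(0.0296), np.float64(-0.0009)) {'ja': ([0.4311, -0.4139], 0.0255), 'jc': ([0.5395, -0.4316], 0.0198), 'jd': ([0.3391, -0.2949], 0.0146)}
(array([-0.009, -0.014,  1.499]), np.float64(0.04))
```

>>> play_rows:
  motion:
    - [0,-0.02,0.7,0,50]
    - [0,-0.02,1.3,0,50]
    - [0,-0.02,1.52,0,50]
    - [0,-0.02,1.52,0,50]
    - [0,-0.02,1.52,0,50]

```text
clock: 26.28
position: [0.4318, -0.4178, 0.059]
ee_rot: [0.001, 0.704, 0.71, -0.0]
contact_force: [-0.4, -0.7, 1.3]
width: 0.0591
gripper_force: 32.6
```

```bash
python3 - <<'E'
from h import *
print(manip.get_state()['position'],plan(.4315,-.4165,.042,90))
E
```

```text
[ 0.43180564 -0.41784499  0.05903393] (array([ 0.034, -0.008,  0.426]), np.float64(0.04))
```

>>> play_rows:
  motion:
    - [0.03,-0.01,0.1,0,50]
    - [0.03,-0.01,0.2,0,50]
    - [0.03,-0.01,0.3,0,50]
    - [0.03,-0.01,0.4,0,50]
    - [0.03,-0.01,0.42,0,50]

```text
clock: 26.9
position: [0.4308, -0.416, 0.0415]
ee_rot: [-0.0, 0.705, 0.71, 0.0]
contact_force: [-1.1, 1.2, 6.2]
width: 0.0588
gripper_force: 33.2
```

>>> play_rows:
  motion:
    - [0,0,0.03,0,50]
    - [0,0,0.03,0,50]
    - [0,0,0.03,0,50]

```text
clock: 27.28
position: [0.4308, -0.416, 0.0415]
ee_rot: [0.0, 0.704, 0.71, -0.0]
contact_force: [-0.5, 2.3, 8.9]
width: 0.0588
gripper_force: 33.5
```

Seated. Release, retreat and check.

>>> play_rows:
  motion:
    - [0,0,0,0,76]
    - [0,0,0,0,76]
    - [0,0,0,0,76]
    - [0,0,-0.8,0,76]
    - [0,0,-2.1,0,76]

```text
clock: 27.9
position: [0.4298, -0.4148, 0.1227]
ee_rot: [-0.003, 0.705, 0.71, 0.0]
contact_force: [0.2, -0.2, -0.1]
width: 0.0761
gripper_force: 0.0
```

>>> play_rows:
  motion:
    - [0.6,0,-1,0,76]
    - [1.6,0,-2,0,76]
    - [2.5,0,-3.2,0,76]
    - [2.5,0,-3.2,0,76]
    - [2.5,0,-3.2,0,76]

```text
clock: 28.52
position: [0.4299, -0.316, 0.2516]
ee_rot: [-0.0, 0.704, 0.71, -0.0]
contact_force: [0.0, 0.1, 0.5]
width: 0.076
gripper_force: 0.0
```

>>> play_rows:
  motion:
    - [0,0,0,0,76]
    - [0,0,0,0,76]
    - [0,0,0,0,76]

```text
clock: 28.9
position: [0.4299, -0.3163, 0.2511]
ee_rot: [-0.001, 0.705, 0.709, 0.0]
contact_force: [0.6, 0.6, -0.4]
width: 0.0762
gripper_force: 0.0
```

```bash
python3 - <<'E'
from h import *
d=grab('wrist','w11.png');P=pts(d)
for n,q,h in OBJ[3:]:
    T=P[(np.linalg.norm(P[...,:2]-q,axis=-1)<.042)&(abs(P[...,2]-h-.003)<.005)]
    A=np.c_[T[:,:2]-T[:,:2].mean(0),np.ones(len(T))]; k=np.linalg.lstsq(A,T[:,2],rcond=None)[0]
    print(n,np.round(cv2.minEnclosingCircle(T[:,:2].astype(np.float32))[0],4),'ztop',np.median(T[:,2]).round(4),'expect',h+.003,'tilt',np.hypot(*k[:2]).round(3))
print(manip.get_state()['clock'],manip.get_state()['position'])
E
```

```text
ja [ 0.4311 -0.4166] ztop 0.0526 expect 0.053000000000000005 tilt 0.008
jb [ 0.4165 -0.222 ] ztop 0.0478 expect 0.048 tilt 0.003
jc [ 0.531  -0.4314] ztop 0.0426 expect 0.043000000000000003 tilt 0.078
jd [ 0.3392 -0.2941] ztop 0.0379 expect 0.038000000000000006 tilt 0.022
28.95 [ 0.42991261 -0.31628455  0.25133814]
```

View pics/w11.png

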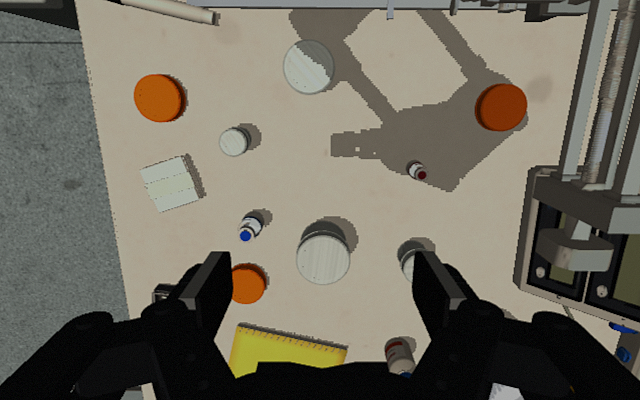

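Lids A, B and D are seated and level, and the vial stands at (250,230). Jar_c at (415,262) is half hidden by a finger, so I close the fingers to see it.

>>> play_rows:
  motion:
    - [0,0,-0.3,0,10]
    - [0,0,-0.3,0,10]
    - [0,0,-0.3,0,10]
    - [0,0,-0.3,0,10]
    - [0,0,-0.3,0,10]

```text
clock: 29.58
position: [0.43, -0.3159, 0.2639]
ee_rot: [-0.0, 0.704, 0.71, 0.0]
contact_force: [-0.3, 0.0, 1.1]
width: 0.0102
gripper_force: 0.0
```

```bash
python3 - <<'E'
from h import *
d=grab('wrist','w12.png');P=pts(d)
q=(.539,-.4317)
T=P[(np.linalg.norm(P[...,:2]-q,axis=-1)<.03)&(abs(P[...,2]-.043)<.004)]
A=np.c_[T[:,:2]-T[:,:2].mean(0),np.ones(len(T))]; k=np.linalg.lstsq(A,T[:,2],rcond=None)[0]
print(len(T),cv2.minEnclosingCircle(T[:,:2].astype(np.float32)),np.median(T[:,2]),'tilt',k)
T=T[np.linalg.norm(T[:,:2]-q,axis=1)<.016]; A=np.c_[T[:,:2]-T[:,:2].mean(0),np.ones(len(T))]; print(np.linalg.lstsq(A,T[:,2],rcond=None)[0])
E
```

```text
824 ((0.5394928455352783, -0.43160760402679443), 0.01974261924624443) 0.042597797118894984 tilt [ 0.00737689 -0.00650359  0.04253821]
[-0.00355453 -0.0001919   0.04262238]
```

Lid_c is level, centred and at the right height. All four lids are on and the arm is clear.

```bash
python3 -c "
from rig import manip; print(manip.sign_off())"
```

```text
the job is handed in; nothing more can be done
None
```

All four jars are closed with their own lids, measured level and within 0.5 mm of the fully-on height, the vial is still standing, and the job was handed in at about 30 s; the hand-in returned no verdict.

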